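# Turn a circuit board over in its assembly frame

## Task

The circuit board clamped in the pivoted assembly frame has its components up, more or less tilted. Turn the frame over, either way round, by pushing gently on its long aluminium rails with the fingertips, and leave it level with the solder side of the board up. Do not grip or force the frame, touch the board or its components, shift the holder, or disturb the other things on the bench.

Things in the scene. Friction and masses are not known exactly. Their poses are not given: they have to be found in the camera images.
- holder: Circuit-board holder, about 3 kg, loose on rubber feet. Two dark steel end brackets at y = -122 and +122: foot bar 190 along x, 24 along y; upright 34 along x, 144 high; low rods join them (tops 19 high). The turning frame hangs between them on a level axis along y, 125 above the bench. Black knob outside the +y upright, out to y = 161. Origin: on the bench, midway between brackets; z up.
- turn_frame (a joint): Frame angle about the holder's y axis (rad). 0: level, components up. Positive: rail_a goes down, rail_b up; negative: the reverse. It turns all the way round without stops; at +3.1416 or -3.1416 it is level, solder side up (rails' top faces 131 above the bench). The stiff pivot stays where left; turning takes about 0.22 N m (3 N at a rail). Starts within 0.75 rad of level.
- pivot (a point): Point on the pivot axis midway between the uprights, 125 above the bench; axes as the holder's.
- rail_a (a point): Centre of the long aluminium rail on the frame's +x side, 75 from the pivot axis; axes turn with the frame (at angle 0 as the holder's; z on the component side). The frame is 170 along x and 210 along y, of bar 12 thick; the long rails are 20 wide (65 to 85 from the axis). Turned on edge, its edges reach 40 and 210 above the bench.
- rail_b (a point): Centre of the long rail on the frame's -x side, a bar like rail_a's, 75 from the pivot axis the other way; same axes as rail_a.
- board: Green circuit board, 80 along x, 136 along y, 3 thick, clamped in the frame by two black bars along x (12 wide, at y = -72 and +72). Origin at its centre, on the pivot axis; z points out of the component side, where black blocks and cans stand up to 24 high; the other side has only rows of solder points. A gap of 25 lies between board and each long rail.
- flux_bottle: White bottle with a black cap, 42 across, 105 high; origin under its centre. Leave alone.
- tip_cleaner: Black pot with brass wool, 68 across, 45 high; origin under its centre. Leave alone.
- parts_bin: Open blue bin of small connectors, 150 by 100, 55 high; origin under its centre. Leave alone.
- screwdriver: Screwdriver, 170 long, handle 26 thick, lying flat on the bench. Leave alone.

How it is judged:
By the outcome, as a careful person would: the job done as asked, in the order asked, and still so for the second after the job is handed in, with the robot touching nothing.
It also fails if it takes over 48 s, if anything falls off the work surface, if the arm or the gripper's body presses on something with over 40 N, if the wrist force passes 120 N, or if a joint passes its speed limit or range.

## Robot

A 6-joint arm with a two-finger parallel gripper is mounted at the origin on the work surface. World frame = base frame: x ahead of the robot, y to its left, z up, the work surface at z = 0. Lengths are in m, angles in rad, forces in N, time in s.
With the tool pointing down it reaches from about 0.325 to 0.775 m from the base axis. Payload 5.5 kg.
Tool frame: the origin (TCP) lies at the very end of the fingers, on their centre line; the grasp point (between the pads) lies 19 mm behind it; z points along the fingers, x is the direction in which the jaws open and shut, and the axes are right-handed (so a half turn about z gives the same grasp; the last joint's range is limited). The gripper opens to 85 mm and grips with 20 to 120 N. Pads are 22 mm wide; open, the fingers measure 114 mm over their backs; the gripper's body (76 mm by 85 mm) begins 54 mm behind the grasp point. The pads swing forward as they close: fully open they stand 13 mm farther back than shut.
Start: joints at [1.203, 0.091, 1.231, -0, 1.82, -0.057], TCP at [0.183, 0.571, 0.205] pointing down, gripper open.
Joint ranges: [-2.87, 2.87], [-0.86, 2.18], [0.17, 2.46], [-1.51, 4.65], [0.06, 2.69], [-2.65, 2.65]. Speed limits (rad/s): [2.57, 2.57, 3.01, 3.14, 3.14, 3.14].

## Interface

Orientations are given as a unit quaternion [w, x, y, z].
In Python, from station import sensors, viewer, env gives the robot as it stands.
- The arm moves only by the tool arm_command, never from a script. Its argument "plan" is a list of rows, each an object of numbers: "jaw": the finger opening in m, from 0 to 0.0854; "tx", "ty", "tz": the shift along the world's x, y, z in m; "wx", "wy", "wz": the turn, a rotation vector about the world's x, y, z in units of 5 degrees (1.0 is 5 degrees). In form: [{"jaw": .., "tx": .., "ty": .., "tz": .., "wx": .., "wy": .., "wz": ..}, ...]. A call has 1 to 12 rows; each row shifts and turns the commanded pose from where the row before left it; what a row does not reach is not made up. A row lasts 1/12 s, in which the tool goes at most 41.7 mm and 7.16 degrees, less where a joint would pass 70% of its speed; a pose out of reach is approached as far as the arm can. A call is refused whole if a number of a shift passes 0.0417 or a number of a turn 1, either way. A call with a gripper value outside its range is refused whole. The fingers move at their own pace and stop on an object; "grip_force" is the grip in N (left out, the last holds). Time passes only in rows, so rows that do not move let the fingers close. It gives the time, the measured TCP pose, the force and the opening at its end, in the units of the state.
- sensors.observe(): the state, without advancing time (a new reading comes with each control period).
- viewer.get_image(name): name is "side" or "top" or "wrist"; returns (picture, depth): 400x640x3 uint8, red, green, blue; 400x640 float32, m along the optical axis (not along the pixel's ray), 0 where there is no reading.
- viewer.camera_model(name): a dict with "intrinsics" (3x3 intrinsics, pixels), "rvec" (rotation vector, rad) and "tvec" (3), from world to camera coordinates, as OpenCV has them. Camera axes: x right, y down, z forward; pixel columns grow to the right and rows downward; lengths in m; the calibration is good to about 2 mm. A picture is of the moment at which its call begins: read the wrist's pose just before it. camera_model takes no time and is no camera call; for the wrist camera it gives the pose at the moment of the call.
- env.close_job(): hands the job in, once; it reports no verdict.
The state is a dict: "time_s": time; "joints": joint angles; "qvel": joint speeds; "effort": joint torques, N m; "eef_pos": TCP position; "tool_rot": TCP orientation; "ft_force": force on the tool from outside, world axes, zero at the start; "torque": the same for the moment, N m; "finger_gap": finger opening in m.
Only numpy, scipy, OpenCV 4.12 (cv2) and the standard library are available. Lean on these libraries where they do the work, as an engineer would, in place of code of your own. Each camera call takes 0.05 s, during which the arm holds its last target.

## Working session

There is one attempt and no reset: what is moved stays moved. The work goes in short steps, Python scripts to look and compute and a tool call to move; the robot and the scene stay as the last step left them, time stands still between calls to the robot, and variables do not carry over. Pictures are saved under pics/ and viewed, and the job is handed in when it is done.

Besides the shell and the picture viewer there is one more tool, called after ">>>" as name(argument=value, ...) on one line, values as JSON. arm_command: Moves the arm, as the interface text tells. Its arguments: {"type":"object","properties":{"plan":{"type":"array","items":{"type":"object","properties":{"jaw":{"type":"number"},"tx":{"type":"number"},"ty":{"type":"number"},"tz":{"type":"number"},"wx":{"type":"number"},"wy":{"type":"number"},"wz":{"type":"number"}}}},"grip_force":{"type":"number"}},"required":["plan"]}

```bash
mkdir -p pics; ls; python3 - <<'E'
from station import sensors, viewer, env
import cv2,numpy as np
s=sensors.observe();print(s['time_s'],s['eef_pos'],s['tool_rot'],s['ft_force'],s['finger_gap'])
for n in['side','top','wrist']:
    m=viewer.camera_model(n);p,d=viewer.get_image(n)
    cv2.imwrite(f'pics/{n}0.png',p[:,:,::-1]);np.savez(f'{n}0.npz',p=p,d=d,K=m['intrinsics'],r=m['rvec'],t=m['tvec'])
    R=cv2.Rodrigues(np.array(m['rvec'],float))[0];print(n,-R.T@np.array(m['tvec']).ravel(),R[2])
E
```

```text
pics
0.0 [0.18337052 0.57094145 0.20373861] [ 5.33475898e-04  8.08034263e-01  5.89134673e-01 -8.26196498e-04] [ 0.1042838  -0.27441384  0.52305185] 0.08547217399657085
side [0.44216516 1.04178339 0.89532861] [ 0.13238827 -0.77957922 -0.6121516 ]
top [0.46995775 0.07263267 1.11321025] [ 0.12741212 -0.02772077 -0.99146241]
wrist [0.12177232 0.59168364 0.37277358] [ 0.24669619 -0.08139815 -0.96566833]
```

View pics/top0.png

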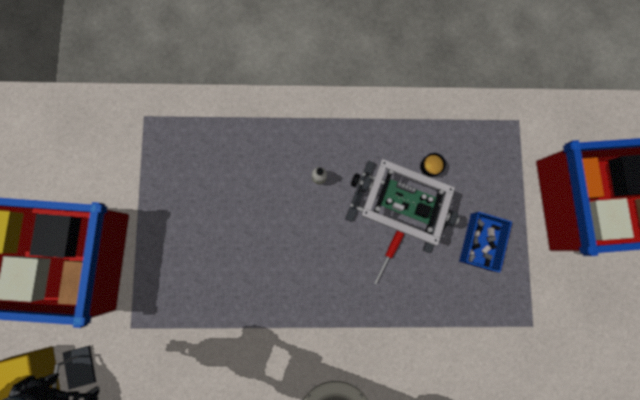

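View pics/side0.png

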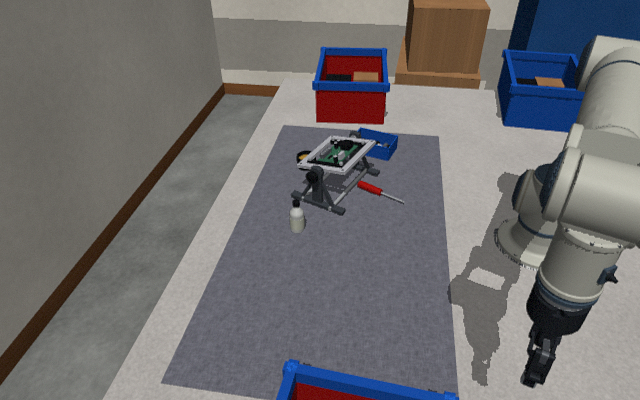

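The top view shows the holder around (408,202), with the knob on the left at (357,181), the cleaner at (433,163), the bin at (487,241), the screwdriver at (392,255) and the bottle at (320,175). Next I'll measure them from depth.

```bash
cat > h.py <<'E'
import numpy as np,cv2
def cloud(f):
    z=np.load(f) if isinstance(f,str) else f
    d=z['d'];K=z['K'];R=cv2.Rodrigues(np.array(z['r'],float))[0];t=np.array(z['t']).ravel()
    v,u=np.indices(d.shape);P=np.stack([(u-K[0,2])/K[0,0]*d,(v-K[1,2])/K[1,1]*d,d],-1)
    W=(P-t)@R;W[d==0]=np.nan
    return W,z['p']
def snap(n,f):
    from station import viewer
    m=viewer.camera_model(n);p,d=viewer.get_image(n)
    cv2.imwrite(f'pics/{f}.png',p[:,:,::-1]);np.savez(f'{f}.npz',p=p,d=d,K=m['intrinsics'],r=m['rvec'],t=m['tvec'])
    return cloud(f'{f}.npz')
E
python3 - <<'E'
from h import *
W,p=cloud('top0.npz')
for n,(u,v) in dict(knob=(357,181),bott=(320,174),clean=(433,163),bin=(487,241),drv1=(400,235),drv2=(377,281),c1=(383,163),c2=(452,187),c3=(435,240),c4=(366,211)).items(): print(n,W[v,u].round(3))
b=p.min(-1).astype(int);m=(b>150)&(W[...,2]>.07)&(W[...,2]<.22);m[:, :350]=0;m[:,470:]=0;m[:150]=0;m[260:]=0
P=W[m];print(len(P))
c=P.mean(0);U,S,V=np.linalg.svd(P-c,full_matrices=False);print(c,V,S/np.sqrt(len(P)))
rect=cv2.minAreaRect(P[:,:2].astype(np.float32));print(rect)
im=p[130:310,290:530,::-1];cv2.imwrite('pics/topz.png',cv2.resize(im,None,fx=3.3,fy=3.3,interpolation=cv2.INTER_CUBIC))
W,p=cloud('side0.npz')
im=p[110:250,260:430,::-1];cv2.imwrite('pics/sidez.png',cv2.resize(im,None,fx=4,fy=4,interpolation=cv2.INTER_CUBIC))
E
```

```text
knob [ 0.649 -0.051  0.142]
bott [0.675 0.044 0.101]
clean [ 0.722 -0.289  0.039]
bin [ 0.496 -0.453  0.004]
drv1 [ 0.512 -0.19   0.021]
drv2 [ 0.382 -0.121  0.019]
c1 [ 0.702 -0.125  0.121]
c2 [ 0.638 -0.312  0.115]
c3 [ 0.495 -0.251  0.144]
c4 [ 0.569 -0.073  0.144]
781
[ 0.59066977 -0.18791805  0.13306888] [[ 0.32930902  0.94419409  0.00728574]
 [ 0.93116188 -0.32346548 -0.16824875]
 [ 0.15650279 -0.06219004  0.98571765]] [0.07428015 0.06233366 0.00180979]
((0.5991743803024292, -0.1888781040906906), (0.2022937536239624, 0.16087152063846588), 68.30221557617188)
```

View pics/topz.png

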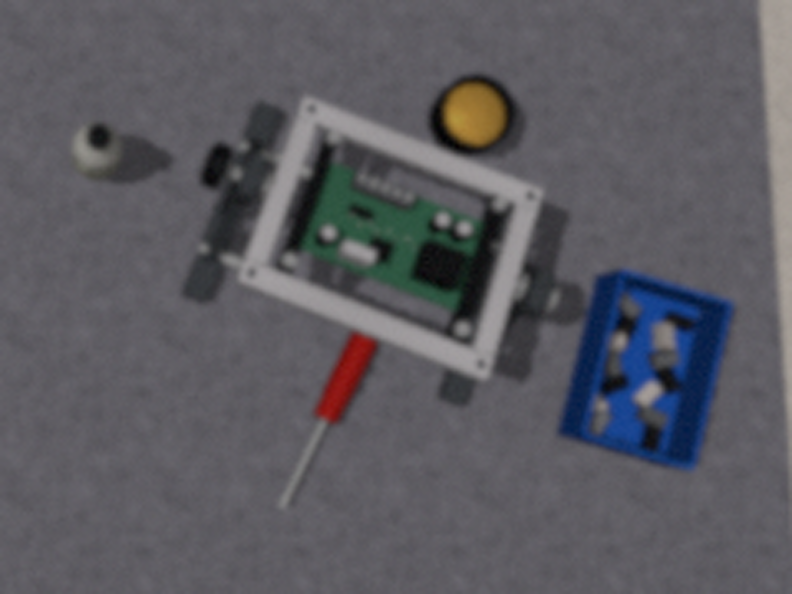

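View pics/sidez.png

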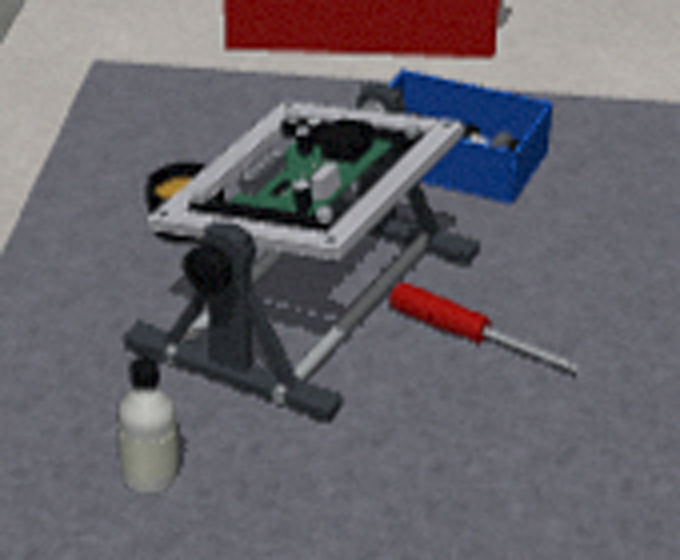

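>>> arm_command(plan=[{"jaw":0,"tx":0.013,"ty":-0.035,"tz":0.004},{"jaw":0,"tx":0.013,"ty":-0.035,"tz":0.004},{"jaw":0,"tx":0.013,"ty":-0.035,"tz":0.004},{"jaw":0,"tx":0.013,"ty":-0.035,"tz":0.004},{"jaw":0,"tx":0.013,"ty":-0.035,"tz":0.004},{"jaw":0,"tx":0.013,"ty":-0.035,"tz":0.004},{"jaw":0,"tx":0.013,"ty":-0.035,"tz":0.004},{"jaw":0,"tx":0.013,"ty":-0.035,"tz":0.004},{"jaw":0,"tx":0.013,"ty":-0.035,"tz":0.004},{"jaw":0,"tx":0.013,"ty":-0.035,"tz":0.004},{"jaw":0,"tx":0.013,"ty":-0.035,"tz":0.004},{"jaw":0,"tx":0.013,"ty":-0.035,"tz":0.004}], grip_force=20)

```text
invalid input at $.plan[0]: expected keys jaw, tx, ty, tz, wx, wy, wz
```

>>> arm_command(plan=[{"jaw":0,"tx":0.013,"ty":-0.035},{"jaw":0,"tx":0.013,"ty":-0.035},{"jaw":0,"tx":0.013,"ty":-0.035},{"jaw":0,"tx":0.013,"ty":-0.035,"wx":-0.33,"wy":-0.94},{"jaw":0,"tx":0.013,"ty":-0.035,"wx":-0.33,"wy":-0.94},{"jaw":0,"tx":0.013,"ty":-0.035,"wx":-0.33,"wy":-0.94},{"jaw":0,"tx":0.013,"ty":-0.035,"wx":-0.33,"wy":-0.94},{"jaw":0,"tx":0.013,"ty":-0.035,"wx":-0.33,"wy":-0.94},{"jaw":0,"wx":-0.33,"wy":-0.94},{"jaw":0,"wx":-0.33,"wy":-0.94},{"jaw":0,"wx":-0.33,"wy":-0.94},{"jaw":0,"wx":-0.33,"wy":-0.94}])

```text
invalid input at $.plan[0]: expected keys jaw, tx, ty, tz, wx, wy, wz
```

```bash
cat >> h.py <<'E'
PV=np.array([.598,-.188,.125]);EX=np.array([.944,-.329,0]);EY=np.array([.329,.944,0]);EZ=np.array([0,0,1.])
from scipy.spatial.transform import Rotation as Ro
def st():
    from station import sensors
    s=sensors.observe();R=Ro.from_quat(np.roll(s['tool_rot'],-1)).as_matrix()
    h=np.array([EX,EY,EZ])@(np.array(s['eef_pos'])-PV)
    print('t',round(s['time_s'],2),'eef',np.round(s['eef_pos'],4),'holder',np.round(h,4),'phi',np.degrees(np.arcsin(-R[2,2])).round(1),'toolz',R[:,2].round(3),'toolx',R[:,0].round(3),'F',np.round(s['ft_force'],1),'gap',s['finger_gap'],'q',np.round(s['joints'],2))
    return s
E
python3 - <<'E'
from h import *
st();W,p=snap('top','top1');cv2.imwrite('pics/top1z.png',cv2.resize(p[120:320,280:520,::-1],None,fx=3,fy=3));snap('wrist','wr1')
E
```

```text
t 0.15 eef [0.1834 0.571  0.204 ] holder [-0.6411  0.5801  0.079 ] phi 89.9 toolz [-0.001 -0.001 -1.   ] toolx [ 0.306  0.952 -0.002] F [0.2 0.3 1.4] gap 0.08532949775696004 q [ 1.2   0.09  1.23 -0.    1.82 -0.06]
```

View pics/wr1.png

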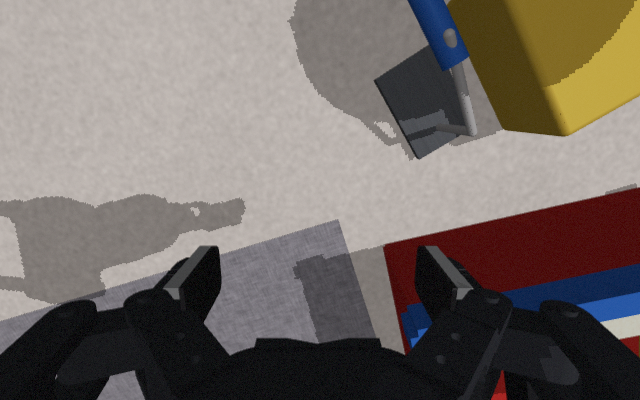

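View pics/top1z.png

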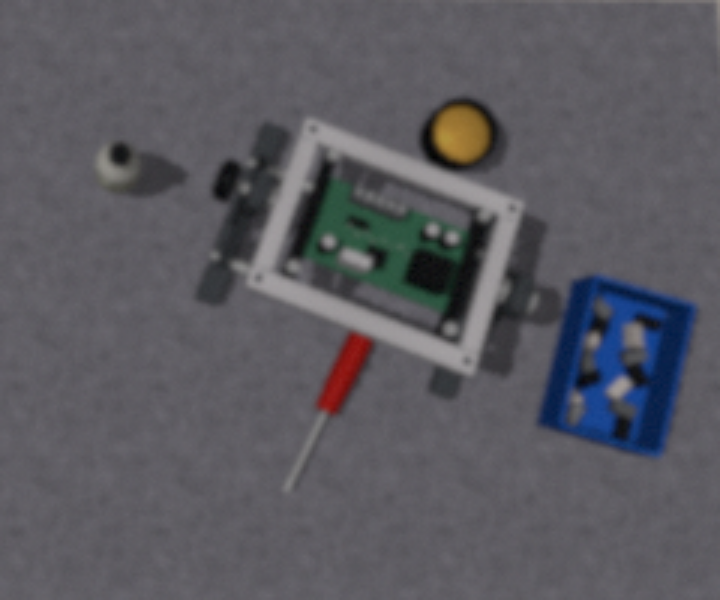

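Nothing moved: the call was refused because every row needs all seven keys. I'll send it again with them.

>>> arm_command(plan=[{"jaw":0,"tx":0.013,"ty":-0.035,"tz":0.004,"wx":0,"wy":0,"wz":0},{"jaw":0,"tx":0.013,"ty":-0.035,"tz":0.004,"wx":0,"wy":0,"wz":0},{"jaw":0,"tx":0.013,"ty":-0.035,"tz":0.004,"wx":0,"wy":0,"wz":0},{"jaw":0,"tx":0.013,"ty":-0.035,"tz":0.004,"wx":0,"wy":0,"wz":0},{"jaw":0,"tx":0.013,"ty":-0.035,"tz":0.004,"wx":0,"wy":0,"wz":0},{"jaw":0,"tx":0.013,"ty":-0.035,"tz":0.004,"wx":0,"wy":0,"wz":0},{"jaw":0,"tx":0.013,"ty":-0.035,"tz":0.004,"wx":0,"wy":0,"wz":0},{"jaw":0,"tx":0.013,"ty":-0.035,"tz":0.004,"wx":0,"wy":0,"wz":0},{"jaw":0,"tx":0.013,"ty":-0.035,"tz":0.004,"wx":0,"wy":0,"wz":0},{"jaw":0,"tx":0.013,"ty":-0.035,"tz":0.004,"wx":0,"wy":0,"wz":0},{"jaw":0,"tx":0.013,"ty":-0.035,"tz":0.004,"wx":0,"wy":0,"wz":0},{"jaw":0,"tx":0.013,"ty":-0.035,"tz":0.004,"wx":0,"wy":0,"wz":0}], grip_force=20)

```text
time_s: 1.25
eef_pos: [0.3395, 0.1496, 0.2533]
tool_rot: [0.0, 0.808, 0.589, 0.0]
ft_force: [1.0, -0.5, -0.3]
finger_gap: 0.0
```

>>> arm_command(plan=[{"jaw":0,"tx":0.013,"ty":-0.035,"tz":0,"wx":0,"wy":0,"wz":0},{"jaw":0,"tx":0.013,"ty":-0.035,"tz":0,"wx":0,"wy":0,"wz":0},{"jaw":0,"tx":0.013,"ty":-0.035,"tz":0,"wx":0,"wy":0,"wz":0},{"jaw":0,"tx":0.013,"ty":-0.035,"tz":0,"wx":-0.33,"wy":-0.94,"wz":0},{"jaw":0,"tx":0.013,"ty":-0.035,"tz":0,"wx":-0.33,"wy":-0.94,"wz":0},{"jaw":0,"tx":0.013,"ty":-0.035,"tz":0,"wx":-0.33,"wy":-0.94,"wz":0},{"jaw":0,"tx":0.013,"ty":-0.035,"tz":0,"wx":-0.33,"wy":-0.94,"wz":0},{"jaw":0,"tx":0.013,"ty":-0.035,"tz":0,"wx":-0.33,"wy":-0.94,"wz":0},{"jaw":0,"tx":0,"ty":0,"tz":0,"wx":-0.33,"wy":-0.94,"wz":0},{"jaw":0,"tx":0,"ty":0,"tz":0,"wx":-0.33,"wy":-0.94,"wz":0},{"jaw":0,"tx":0,"ty":0,"tz":0,"wx":-0.33,"wy":-0.94,"wz":0},{"jaw":0,"tx":0,"ty":0,"tz":0,"wx":-0.33,"wy":-0.94,"wz":0}])

```text
time_s: 2.25
eef_pos: [0.497, -0.1417, 0.2655]
tool_rot: [0.298, 0.755, 0.548, 0.202]
ft_force: [-1.1, -0.2, -0.7]
finger_gap: -0.0005
```

```bash
python3 - <<'E'
from h import *
st();W,p=snap('side','sd2');cv2.imwrite('pics/sd2z.png',cv2.resize(p[60:300,230:600,::-1],None,fx=2.1,fy=2.1));snap('wrist','wr2')
E
```

```text
t 2.25 eef [ 0.497  -0.1417  0.2655] holder [-0.1106  0.0104  0.1405] phi 47.8 toolz [ 0.632 -0.229 -0.74 ] toolx [ 0.318  0.948 -0.022] F [-1.1 -0.2 -0.7] gap -0.0004719560549418967 q [-0.34 -0.86  2.01 -0.01  1.25 -1.6 ]
```

View pics/wr2.png

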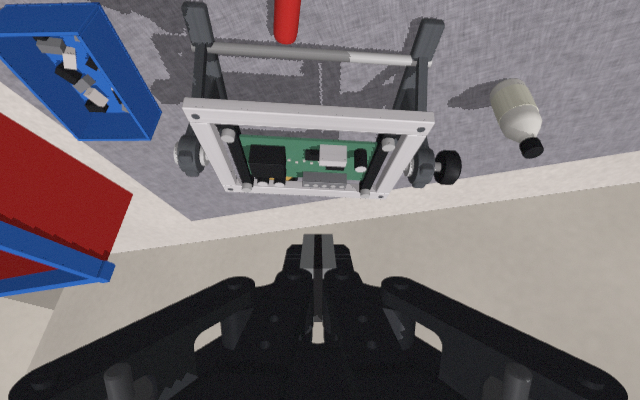

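View pics/sd2z.png

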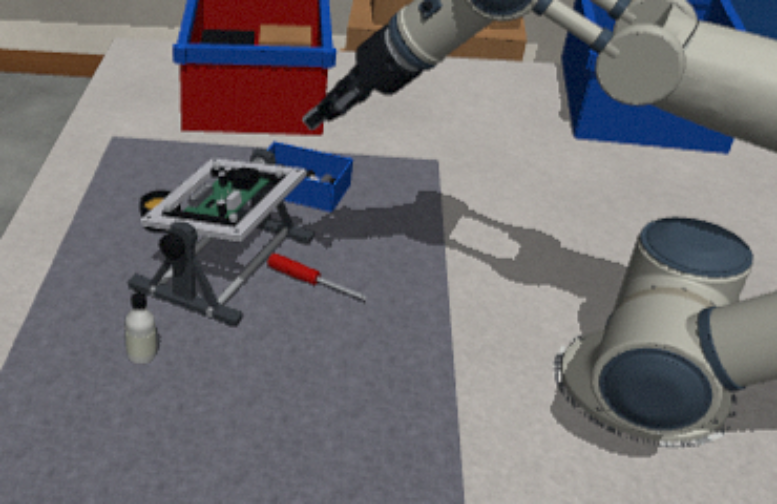

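The wrist view shows the near rail running from (187,110) to (430,125), clear of the fingertip. Joint 2 is at its limit here, but going lower should relieve that, so I'll descend in front of rail_b.

>>> arm_command(plan=[{"jaw":0,"tx":0,"ty":0,"tz":-0.025,"wx":0,"wy":0,"wz":0},{"jaw":0,"tx":0,"ty":0,"tz":-0.025,"wx":0,"wy":0,"wz":0},{"jaw":0,"tx":0,"ty":0,"tz":-0.025,"wx":0,"wy":0,"wz":0},{"jaw":0,"tx":0,"ty":0,"tz":-0.025,"wx":0,"wy":0,"wz":0},{"jaw":0,"tx":0,"ty":0,"tz":-0.025,"wx":0,"wy":0,"wz":0},{"jaw":0,"tx":0,"ty":0,"tz":-0.02,"wx":0,"wy":0,"wz":0},{"jaw":0,"tx":0,"ty":0,"tz":-0.01,"wx":0,"wy":0,"wz":0},{"jaw":0,"tx":0,"ty":0,"tz":0,"wx":0,"wy":0,"wz":0}])

```text
time_s: 3.02
eef_pos: [0.5083, -0.1432, 0.1096]
tool_rot: [0.292, 0.757, 0.55, 0.197]
ft_force: [-1.2, -0.0, -0.4]
finger_gap: 0.0002
```

```bash
python3 - <<'E'
from h import *
st();W,p=snap('side','sd3');cv2.imwrite('pics/sd3z.png',cv2.resize(p[100:260,270:470,::-1],None,fx=3.5,fy=3.5))
E
```

```text
t 3.02 eef [ 0.5083 -0.1432  0.1096] holder [-0.0994  0.0128 -0.0154] phi 48.8 toolz [ 0.619 -0.225 -0.752] toolx [ 0.317  0.948 -0.023] F [-1.2 -0.  -0.4] gap 0.0002191091772223622 q [-0.33 -0.86  2.28 -0.01  1.   -1.58]
```

View pics/sd3z.png

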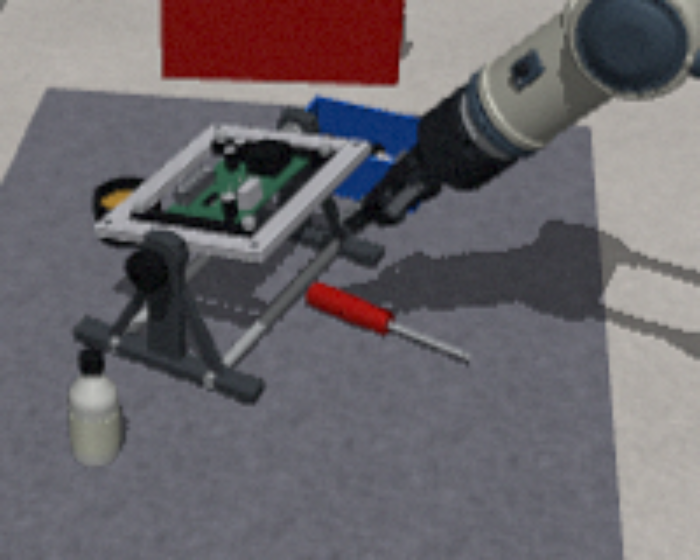

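```bash
cat > plan.py <<'E'
from h import *
def tip(th,ph,s=.012,hw=.011):
    t=np.radians(th);p=np.radians(ph);c,si=np.cos(t),np.sin(t)
    f=np.array([np.cos(p),-np.sin(p)]);n=np.array([np.sin(p),np.cos(p)])
    if th<ph: E=.085*np.array([-c,si])+.006*np.array([-si,-c]); return E+s*f-hw*n
    return (.085-s)*np.array([-c,si])+.006*np.array([-si,-c])-hw*n
phf=lambda th: np.interp(th,[0,50,180],[48.8,48.8,82])
def rows(ths,cur,ph0):
    for th in ths:
        ph=phf(th);q=tip(th,ph);d=q-cur;w=d[0]*EX+d[1]*EZ;dp=(ph-ph0)/5  # increasing phi: + about EY
        print(round(th,1),'tip',q.round(4),'t',w.round(4),'w',(dp*EY).round(2));cur=q;ph0=ph
E
python3 - <<'E'
from plan import *
rows(np.arange(6,180,6),np.array([-.0994,-.0154]),48.8)
E
```

```text
6 tip [-0.0855 -0.0134] t [ 0.0131 -0.0046  0.002 ] w [0. 0. 0.]
12 tip [-0.0848 -0.0045] t [ 0.0007 -0.0003  0.0089] w [0. 0. 0.]
18 tip [-0.0831  0.0043] t [ 0.0016 -0.0006  0.0088] w [0. 0. 0.]
24 tip [-0.0805  0.0128] t [ 0.0025 -0.0009  0.0085] w [0. 0. 0.]
30 tip [-0.077  0.021] t [ 0.0033 -0.0011  0.0082] w [0. 0. 0.]
36 tip [-0.0727  0.0288] t [ 0.0041 -0.0014  0.0078] w [0. 0. 0.]
42 tip [-0.0676  0.0361] t [ 0.0048 -0.0017  0.0073] w [0. 0. 0.]
48 tip [-0.0617  0.0429] t [ 0.0055 -0.0019  0.0067] w [0. 0. 0.]
54 tip [-0.0562  0.0484] t [ 0.0052 -0.0018  0.0056] w [0.07 0.19 0.  ]
60 tip [-0.0503  0.0534] t [ 0.0056 -0.0019  0.0049] w [0.1  0.29 0.  ]
66 tip [-0.0439  0.0576] t [ 0.006  -0.0021  0.0043] w [0.1  0.29 0.  ]
72 tip [-0.0372  0.0612] t [ 0.0064 -0.0022  0.0036] w [0.1  0.29 0.  ]
78 tip [-0.0302  0.064 ] t [ 0.0067 -0.0023  0.0028] w [0.1  0.29 0.  ]
84 tip [-0.0229  0.0661] t [ 0.0069 -0.0024  0.0021] w [0.1  0.29 0.  ]
90 tip [-0.0154  0.0673] t [ 0.007  -0.0024  0.0013] w [0.1  0.29 0.  ]
96 tip [-0.0079  0.0678] t [ 0.0071 -0.0025  0.0005] w [0.1  0.29 0.  ]
[... 225 characters left out ...]
0.0212 0.0619] t [ 0.0066 -0.0023 -0.0026] w [0.1  0.29 0.  ]
126 tip [0.0278 0.0585] t [ 0.0063 -0.0022 -0.0034] w [0.1  0.29 0.  ]
132 tip [0.0341 0.0545] t [ 0.0059 -0.002  -0.004 ] w [0.1  0.29 0.  ]
138 tip [0.0398 0.0498] t [ 0.0054 -0.0019 -0.0047] w [0.1  0.29 0.  ]
144 tip [0.045  0.0445] t [ 0.0049 -0.0017 -0.0053] w [0.1  0.29 0.  ]
150 tip [0.0496 0.0387] t [ 0.0043 -0.0015 -0.0058] w [0.1  0.29 0.  ]
156 tip [0.0536 0.0325] t [ 0.0037 -0.0013 -0.0062] w [0.1  0.29 0.  ]
162 tip [0.0568 0.0259] t [ 0.0031 -0.0011 -0.0066] w [0.1  0.29 0.  ]
168 tip [0.0594 0.0189] t [ 0.0024 -0.0008 -0.0069] w [0.1  0.29 0.  ]
174 tip [0.0611 0.0118] t [ 0.0017 -0.0006 -0.0072] w [0.1  0.29 0.  ]
```

>>> arm_command(plan=[{"jaw":0,"tx":0.007,"ty":-0.0023,"tz":0.001,"wx":0,"wy":0,"wz":0},{"jaw":0,"tx":0.006,"ty":-0.0023,"tz":0.001,"wx":0,"wy":0,"wz":0},{"jaw":0,"tx":0.0004,"ty":-0.0001,"tz":0.0045,"wx":0,"wy":0,"wz":0},{"jaw":0,"tx":0.0004,"ty":-0.0001,"tz":0.0045,"wx":0,"wy":0,"wz":0},{"jaw":0,"tx":0.0008,"ty":-0.0003,"tz":0.0044,"wx":0,"wy":0,"wz":0},{"jaw":0,"tx":0.0008,"ty":-0.0003,"tz":0.0044,"wx":0,"wy":0,"wz":0},{"jaw":0,"tx":0.0012,"ty":-0.0004,"tz":0.0043,"wx":0,"wy":0,"wz":0},{"jaw":0,"tx":0.0012,"ty":-0.0004,"tz":0.0043,"wx":0,"wy":0,"wz":0},{"jaw":0,"tx":0.0016,"ty":-0.0006,"tz":0.0041,"wx":0,"wy":0,"wz":0},{"jaw":0,"tx":0.0016,"ty":-0.0006,"tz":0.0041,"wx":0,"wy":0,"wz":0}])

```text
time_s: 3.9
eef_pos: [0.5309, -0.1511, 0.15]
tool_rot: [0.294, 0.756, 0.55, 0.198]
ft_force: [-1.5, -0.6, -0.3]
finger_gap: 0.0003
```

```bash
python3 - <<'E'
from h import *
st();W,p=snap('side','sd4');cv2.imwrite('pics/sd4z.png',cv2.resize(p[100:260,270:470,::-1],None,fx=3.5,fy=3.5))
E
```

```text
t 3.9 eef [ 0.5309 -0.1511  0.15  ] holder [-0.0755  0.0128  0.025 ] phi 48.4 toolz [ 0.623 -0.227 -0.748] toolx [ 0.317  0.948 -0.023] F [-1.5 -0.6 -0.3] gap 0.000269895555886637 q [-0.33 -0.77  2.17 -0.01  1.02 -1.59]
```

View pics/sd4z.png

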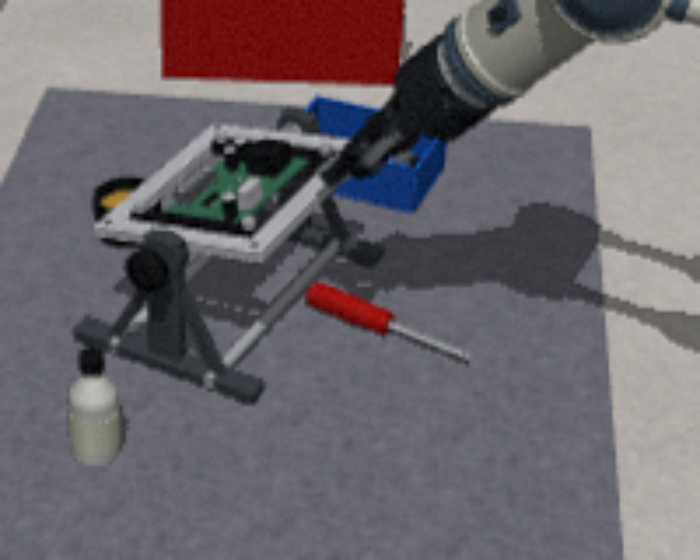

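The frame has not moved; the tip at (325,180) went up past the rail. I'll check the geometry with the depth data.

```bash
python3 - <<'E'
from h import *
B=np.array([EX,EY,EZ])
for f in['top1.npz','side0.npz','wr2.npz']:
    W,p=cloud(f);H=(W-PV)@B.T
    b=p.min(-1).astype(int);sat=p.max(-1).astype(int)-b
    m=(b>110)&(sat<30)&(abs(H[...,0])<.11)&(abs(H[...,1])<.13)&(abs(H[...,2])<.05)
    P=H[m];c=P.mean(0);U,S,V=np.linalg.svd(P-c,full_matrices=False);
    print(f,len(P),'normal',V[2].round(3),'yaxis',V[0].round(3))
    for a in range(2): print(np.percentile(P[:,a],[0,1,2,5,50,95,98,99,100]).round(4))
    for s in(-1,1):
        q=P[(P[:,0]*s>.06)&(abs(P[:,1])<.06)];print(s,np.percentile(q[:,0],[1,50,99]).round(4),np.median(q[:,2]).round(4),len(q))
# tip in side view
W,p=cloud('sd4.npz');H=(W-PV)@B.T
for v in range(140,165,2): print(v,[tuple((H[v,u]*1000).round(0)) for u in range(352,372,4)])
cv2.imwrite('pics/sd4zz.png',cv2.resize(p[125:185,320:400,::-1],None,fx=9,fy=9,interpolation=cv2.INTER_NEAREST))
E
```

```text
top1.npz 1938 normal [ 0.169 -0.009  0.986] yaxis [0.019 1.    0.006]
[-0.0869 -0.0849 -0.0833 -0.0803 -0.0111  0.0809  0.0842  0.0855  0.0902]
[-0.1097 -0.1067 -0.105  -0.1018  0.0003  0.0992  0.1024  0.1038  0.1062]
-1 [-0.0852 -0.0731 -0.0615] 0.0194 362
1 [0.0634 0.0748 0.0865] -0.0061 314
side0.npz 821 normal [ 0.168 -0.001  0.986] yaxis [ 0.064 -0.998 -0.012]
[-0.0891 -0.0865 -0.0854 -0.082  -0.0234  0.0802  0.0843  0.0853  0.0899]
[-0.1184 -0.1091 -0.1057 -0.1006  0.0244  0.105   0.1068  0.108   0.1108]
-1 [-0.0864 -0.0763 -0.0607] 0.0194 142
1 [0.0608 0.0715 0.0852] -0.0063 123
wr2.npz 11437 normal [ 0.15  -0.011  0.989] yaxis [-0.028 -1.    -0.006]
[-0.0888 -0.0872 -0.0866 -0.0854 -0.0642  0.0715  0.0791  0.082   0.0903]
[-0.1249 -0.1075 -0.1035 -0.0992  0.0038  0.0991  0.1037  0.1061  0.1299]
-1 [-0.0859 -0.0799 -0.0623] 0.0177 3450
1 [0.0619 0.0686 0.0855] -0.0074 964
140 [(np.float64(-12.0), np.float64(-88.0), np.float64(9.0)), (np.float64(-23.0), np.float64(-95.0), np.float64(8.0)), (np.float64(-39.0), np.float64(-91.0), np.float64(15.0)), (np.float64(-50.0), np.float64(
[... 2956 characters left out ...]
oat64(-124.0), np.float64(-80.0)), (np.float64(-30.0), np.float64(-193.0), np.float64(-123.0))]
162 [(np.float64(-75.0), np.float64(47.0), np.float64(20.0)), (np.float64(-81.0), np.float64(29.0), np.float64(11.0)), (np.float64(-9.0), np.float64(-171.0), np.float64(-125.0)), (np.float64(-48.0), np.float64(-114.0), np.float64(-80.0)), (np.float64(-34.0), np.float64(-186.0), np.float64(-126.0))]
164 [(np.float64(-81.0), np.float64(59.0), np.float64(21.0)), (np.float64(-16.0), np.float64(-120.0), np.float64(-102.0)), (np.float64(-14.0), np.float64(-159.0), np.float64(-125.0)), (np.float64(-49.0), np.float64(-111.0), np.float64(-87.0)), (np.float64(-41.0), np.float64(-168.0), np.float64(-122.0))]
```

View pics/sd4zz.png

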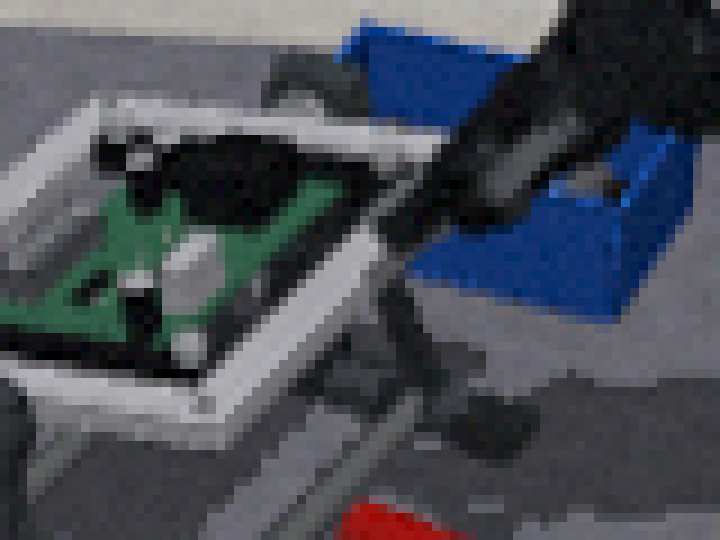

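```bash
python3 - <<'E'
from h import *
from station import sensors
# tool poses
T={'sd2':([.497,-.1417,.2655],[.298,.755,.548,.202]),'sd3':([.5083,-.1432,.1096],[.292,.757,.55,.197]),'sd4':([.5309,-.1511,.15],[.294,.756,.55,.198]),'wr2':([.497,-.1417,.2655],[.298,.755,.548,.202])}
for f,(p0,q) in T.items():
    R=Ro.from_quat(np.roll(q,-1)).as_matrix();W,p=cloud(f+'.npz');L=(W-p0)@R*1000
    print(f)
    for a,b in[(-60,-45),(-45,-30),(-30,-20),(-20,-10),(-10,-4),(-4,2),(2,6)]:
        k=L[(abs(L[...,0])<40)&(abs(L[...,1])<40)&(L[...,2]>a)&(L[...,2]<b)]
        if len(k):print(a,b,len(k),'x',np.percentile(k[:,0],[5,50,95]).round(0),'y',np.percentile(k[:,1],[0,5,50,95,100]).round(0))
E
```

```text
sd2
-60 -45 37 x [ 3. 11. 16.] y [-10.  -9.   1.  11.  12.]
-45 -30 30 x [ 4.  9. 16.] y [-9. -9.  2. 11. 11.]
-30 -20 5 x [4. 6. 9.] y [-6. -5.  2.  6.  6.]
sd3
-60 -45 29 x [-0. 12. 17.] y [-8. -7.  3. 12. 12.]
-45 -30 26 x [ 1.  9. 16.] y [-10.  -9.   4.  12.  12.]
-30 -20 4 x [6. 6. 8.] y [-8. -7. -1.  7.  8.]
-20 -10 48 x [-38.  -5.  30.] y [29. 30. 36. 40. 40.]
-10 -4 13 x [-10.  20.  37.] y [29. 29. 31. 38. 40.]
sd4
-60 -45 30 x [ 4. 11. 16.] y [-10.  -9.   3.  11.  12.]
-45 -30 24 x [ 6.  9. 14.] y [-10.  -8.   2.  11.  12.]
-30 -20 5 x [5. 7. 8.] y [-5. -4.  4. 10. 10.]
-10 -4 1 x [1. 1. 1.] y [-6. -6. -6. -6. -6.]
-4 2 26 x [-25.   9.  36.] y [-15. -13.  -7.  -1.  -0.]
2 6 36 x [-28.   5.  35.] y [-16. -15.  -6.   0.   2.]
wr2
-60 -45 920 x [-11.   1.  13.] y [-11. -11. -10.  -6.  -6.]
-45 -30 830 x [-11.   1.  13.] y [-11. -11. -10.  -6.  -5.]
-30 -20 35 x [-5.  2.  7.] y [-10. -10. -10. -10. -10.]
```

```bash
python3 - <<'E'
from h import *
p0,q=([.497,-.1417,.2655],[.298,.755,.548,.202])
for f,(p0,q) in {'wr2':([.497,-.1417,.2655],[.298,.755,.548,.202]),'wr1':([.1834,.571,.204],[0,.808,.589,0])}.items():
    R=Ro.from_quat(np.roll(q,-1)).as_matrix();W,p=cloud(f+'.npz');L=(W-p0)@R*1000
    k=(abs(L[...,0])<75)&(abs(L[...,1])<40)&(L[...,2]>-60)&(L[...,2]<15)
    for z in range(-60,15,4):
        m=k&(L[...,2]>=z)&(L[...,2]<z+4)
        if m.any(): print(f,z,m.sum(),'x',L[m][:,0].min().round(),L[m][:,0].max().round(),'y',np.percentile(L[m][:,1],[0,50,100]).round(1),'v',np.where(m)[0].min())
p=cloud('wr2.npz')[1];cv2.imwrite('pics/wr2z.png',cv2.resize(p[220:350,250:390,::-1],None,fx=4.5,fy=4.5))
E
```

```text
wr2 -60 174 x -12.0 8.0 y [-11.1 -10.3  -6.8] v 259
wr2 -56 251 x -12.0 15.0 y [-11.1 -10.1  -5.7] v 255
wr2 -52 297 x -12.0 15.0 y [-11.   -7.1  -5.5] v 250
wr2 -48 271 x -12.0 15.0 y [-10.8  -6.7  -5.5] v 247
wr2 -44 259 x -12.0 15.0 y [-11.   -6.8  -5.5] v 243
wr2 -40 230 x -12.0 15.0 y [-11.   -6.8  -5.6] v 239
wr2 -36 195 x -12.0 15.0 y [-10.7  -9.8  -5.5] v 236
wr2 -32 108 x -11.0 13.0 y [-10.7 -10.1  -5.4] v 234
wr1 -60 680 x -56.0 57.0 y [-11.3  -5.9  12.3] v 257
wr1 -56 605 x -56.0 57.0 y [-11.3  -6.1  11.7] v 253
wr1 -52 541 x -56.0 57.0 y [-11.   -5.5  11.8] v 249
wr1 -48 462 x -54.0 56.0 y [-11.   -4.8  11.5] v 245
wr1 -44 282 x -48.0 50.0 y [-10.4  -1.3  11.5] v 245
wr1 -40 27 x -43.0 44.0 y [-7.3  1.2  8.5] v 248
```

View pics/wr2z.png

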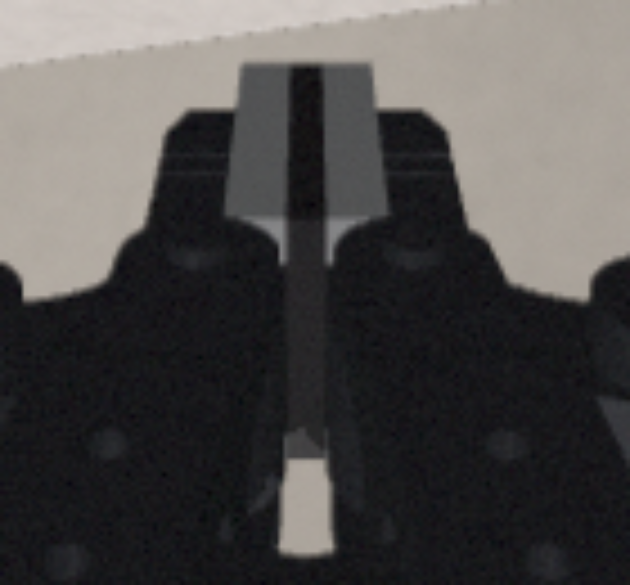

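The depth images show that the closed fingers really end about 27 mm behind the reported TCP, so nothing was touched. I'll add that offset and redo the approach.

```bash
cat >> plan.py <<'E'
O=.027
def rows2(ths,cur,ph0,s=.013):
    for th in ths:
        ph=phf(th);p=np.radians(ph);q=tip(th,ph,s if np.isscalar(s) else np.interp(th,*s))+O*np.array([np.cos(p),-np.sin(p)]);d=q-cur;w=d[0]*EX+d[1]*EZ;dp=(ph-ph0)/5
        print(round(th,1),'tcp',(q*1000).round(1),'t',(w*1000).round(1),'w',(dp*EY).round(2));cur=q;ph0=ph
E
python3 - <<'E'
from plan import *
rows2(np.arange(4,180,4),np.array([-.0755,.025]),48.4,([0,90,150,180],[.013,.013,.009,.006]))
E
```

```text
4 tcp [-67.1 -37.4] t [  7.9  -2.8 -62.4] w [0.03 0.08 0.  ]
8 tcp [-66.9 -31.5] t [ 0.2 -0.1  5.9] w [0. 0. 0.]
12 tcp [-66.3 -25.5] t [ 0.6 -0.2  5.9] w [0. 0. 0.]
16 tcp [-65.3 -19.7] t [ 1.  -0.3  5.9] w [0. 0. 0.]
20 tcp [-63.9 -13.9] t [ 1.4 -0.5  5.8] w [0. 0. 0.]
24 tcp [-62.   -8.3] t [ 1.7 -0.6  5.7] w [0. 0. 0.]
28 tcp [-59.8  -2.7] t [ 2.1 -0.7  5.5] w [0. 0. 0.]
32 tcp [-57.2   2.6] t [ 2.5 -0.9  5.3] w [0. 0. 0.]
36 tcp [-54.2   7.8] t [ 2.8 -1.   5.2] w [0. 0. 0.]
40 tcp [-50.9  12.7] t [ 3.1 -1.1  4.9] w [0. 0. 0.]
44 tcp [-47.2  17.4] t [ 3.5 -1.2  4.7] w [0. 0. 0.]
48 tcp [-43.3  21.8] t [ 3.8 -1.3  4.4] w [0. 0. 0.]
52 tcp [-39.8  25.4] t [ 3.3 -1.1  3.6] w [0.03 0.1  0.  ]
56 tcp [-36.5  28.5] t [ 3.1 -1.1  3.1] w [0.07 0.19 0.  ]
60 tcp [-32.9  31.4] t [ 3.3 -1.2  2.9] w [0.07 0.19 0.  ]
64 tcp [-29.2  34. ] t [ 3.5 -1.2  2.6] w [0.07 0.19 0.  ]
68 tcp [-25.3  36.3] t [ 3.7 -1.3  2.3] w [0.07 0.19 0.  ]
72 tcp [-21.2  38.3] t [ 3.8 -1.3  2. ] w [0.07 0.19 0.  ]
76 tcp [-17.   39.9] t [ 4.  -1.4  1.7] w [0.07 0.19 0.  ]
80 tcp [-12.7  41.3] t [ 4.1 -1.4  1.3] w [0
[... 706 characters left out ...]

132 tcp [44.6 30.5] t [ 3.7 -1.3 -2.8] w [0.07 0.19 0.  ]
136 tcp [48.3 27.3] t [ 3.5 -1.2 -3.1] w [0.07 0.19 0.  ]
140 tcp [51.8 23.9] t [ 3.3 -1.2 -3.4] w [0.07 0.19 0.  ]
144 tcp [55.1 20.2] t [ 3.1 -1.1 -3.7] w [0.07 0.19 0.  ]
148 tcp [58.1 16.3] t [ 2.8 -1.  -3.9] w [0.07 0.19 0.  ]
152 tcp [60.9 12.1] t [ 2.6 -0.9 -4.2] w [0.07 0.19 0.  ]
156 tcp [63.5  7.8] t [ 2.4 -0.8 -4.4] w [0.07 0.19 0.  ]
160 tcp [65.7  3.2] t [ 2.1 -0.7 -4.6] w [0.07 0.19 0.  ]
164 tcp [67.6 -1.6] t [ 1.8 -0.6 -4.8] w [0.07 0.19 0.  ]
168 tcp [69.2 -6.6] t [ 1.5 -0.5 -5. ] w [0.07 0.19 0.  ]
172 tcp [ 70.5 -11.7] t [ 1.2 -0.4 -5.1] w [0.07 0.19 0.  ]
176 tcp [ 71.4 -16.9] t [ 0.8 -0.3 -5.2] w [0.07 0.19 0.  ]
```

>>> arm_command(plan=[{"jaw":0,"tx":-0.006,"ty":0.002,"tz":0,"wx":0,"wy":0,"wz":0},{"jaw":0,"tx":-0.005,"ty":0.002,"tz":-0.01,"wx":0,"wy":0,"wz":0},{"jaw":0,"tx":0,"ty":0,"tz":-0.017,"wx":0,"wy":0,"wz":0},{"jaw":0,"tx":0,"ty":0,"tz":-0.017,"wx":0,"wy":0,"wz":0},{"jaw":0,"tx":0,"ty":0,"tz":-0.017,"wx":0,"wy":0,"wz":0},{"jaw":0,"tx":0.01,"ty":-0.003,"tz":-0.003,"wx":0,"wy":0,"wz":0},{"jaw":0,"tx":0.009,"ty":-0.003,"tz":0,"wx":0,"wy":0,"wz":0},{"jaw":0,"tx":0,"ty":0,"tz":0,"wx":0,"wy":0,"wz":0}])

```text
time_s: 4.62
eef_pos: [0.5387, -0.1531, 0.0843]
tool_rot: [0.293, 0.757, 0.55, 0.198]
ft_force: [-0.2, 0.5, 0.8]
finger_gap: -0.0003
```

```bash
python3 - <<'E'
from h import *
st();W,p=snap('side','sd5');cv2.imwrite('pics/sd5z.png',cv2.resize(p[120:200,310:410,::-1],None,fx=7,fy=7))
E
```

```text
t 4.62 eef [ 0.5387 -0.1531  0.0843] holder [-0.0675  0.0135 -0.0407] phi 48.5 toolz [ 0.622 -0.226 -0.749] toolx [ 0.317  0.948 -0.023] F [-0.2  0.5  0.8] gap -0.0003145388074366116 q [-0.33 -0.72  2.26 -0.02  0.88 -1.58]
```

View pics/sd5z.png

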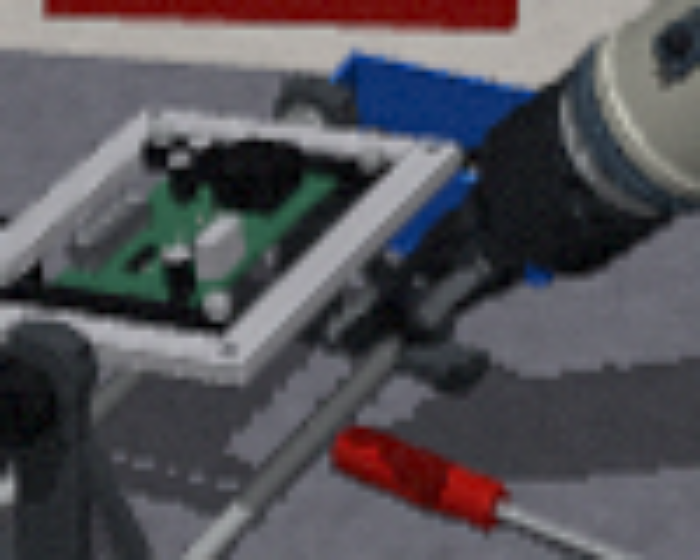

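The tip is now just under the rail near (345,310). Next I'll lift gently along the arc.

>>> arm_command(plan=[{"jaw":0,"tx":0.0005,"ty":-0.0002,"tz":0.0045,"wx":0,"wy":0,"wz":0},{"jaw":0,"tx":0.0003,"ty":-0.0001,"tz":0.0045,"wx":0,"wy":0,"wz":0},{"jaw":0,"tx":0.0006,"ty":-0.0002,"tz":0.006,"wx":0,"wy":0,"wz":0},{"jaw":0,"tx":0.001,"ty":-0.0003,"tz":0.006,"wx":0,"wy":0,"wz":0},{"jaw":0,"tx":0.0014,"ty":-0.0005,"tz":0.006,"wx":0,"wy":0,"wz":0},{"jaw":0,"tx":0.0017,"ty":-0.0006,"tz":0.0057,"wx":0,"wy":0,"wz":0}])

```text
time_s: 5.17
eef_pos: [0.544, -0.155, 0.1185]
tool_rot: [0.294, 0.756, 0.55, 0.198]
ft_force: [-2.7, 0.1, -1.6]
finger_gap: 0.0
```

```bash
python3 - <<'E'
from h import *
st();W,p=snap('side','sd6');cv2.imwrite('pics/sd6z.png',cv2.resize(p[110:210,300:410,::-1],None,fx=6,fy=6))
E
```

```text
t 5.17 eef [ 0.544  -0.155   0.1185] holder [-0.0619  0.0134 -0.0065] phi 48.5 toolz [ 0.623 -0.227 -0.749] toolx [ 0.317  0.948 -0.023] F [-2.7  0.1 -1.6] gap 2.5792586946682995e-05 q [-0.33 -0.71  2.19 -0.02  0.94 -1.58]
```

View pics/sd6z.png

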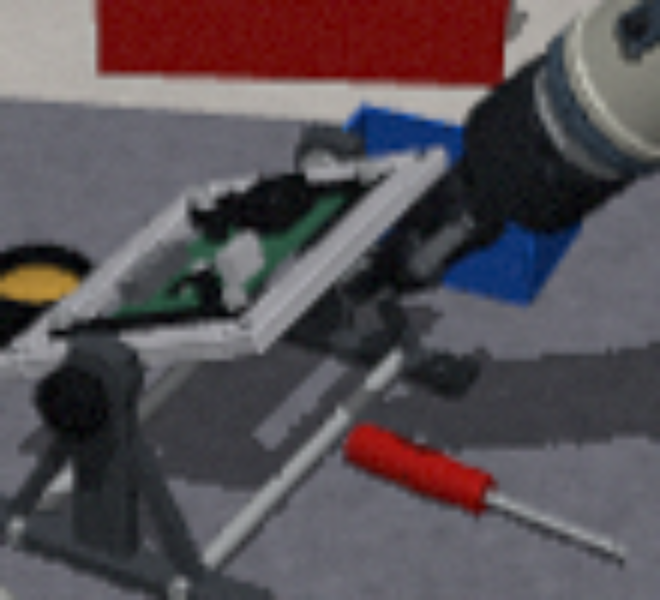

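The frame is turning with about 3 N, as expected. I'll continue along the arc.

>>> arm_command(plan=[{"jaw":0,"tx":0.002,"ty":-0.0007,"tz":0.0045,"wx":0,"wy":0,"wz":0},{"jaw":0,"tx":0.0025,"ty":-0.0009,"tz":0.0053,"wx":0,"wy":0,"wz":0},{"jaw":0,"tx":0.0028,"ty":-0.001,"tz":0.0052,"wx":0,"wy":0,"wz":0},{"jaw":0,"tx":0.0031,"ty":-0.0011,"tz":0.0049,"wx":0,"wy":0,"wz":0},{"jaw":0,"tx":0.0035,"ty":-0.0012,"tz":0.0047,"wx":0,"wy":0,"wz":0},{"jaw":0,"tx":0.0038,"ty":-0.0013,"tz":0.0044,"wx":0,"wy":0,"wz":0},{"jaw":0,"tx":0.0033,"ty":-0.0011,"tz":0.0036,"wx":0.03,"wy":0.1,"wz":0},{"jaw":0,"tx":0.0031,"ty":-0.0011,"tz":0.0031,"wx":0.07,"wy":0.19,"wz":0},{"jaw":0,"tx":0.0033,"ty":-0.0012,"tz":0.0029,"wx":0.07,"wy":0.19,"wz":0},{"jaw":0,"tx":0.0035,"ty":-0.0012,"tz":0.0026,"wx":0.07,"wy":0.19,"wz":0}])

```text
time_s: 6.05
eef_pos: [0.5754, -0.1661, 0.1596]
tool_rot: [0.27, 0.765, 0.556, 0.181]
ft_force: [-3.5, -0.9, -1.4]
finger_gap: 0.0001
```

```bash
python3 - <<'E'
from h import *
st();W,p=snap('side','sd7');cv2.imwrite('pics/sd7z.png',cv2.resize(p[90:210,290:410,::-1],None,fx=5,fy=5))
E
```

```text
t 6.05 eef [ 0.5754 -0.1661  0.1596] holder [-0.0285  0.0133  0.0346] phi 52.1 toolz [ 0.577 -0.211 -0.789] toolx [ 0.316  0.949 -0.022] F [-3.5 -0.9 -1.4] gap 8.301398584953044e-05 q [-0.33 -0.55  1.99 -0.01  1.03 -1.58]
```

View pics/sd7z.png

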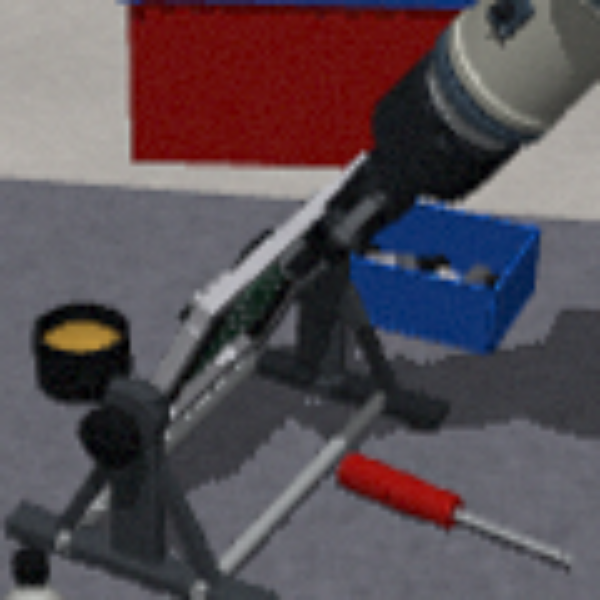

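```bash
python3 - <<'E'
from h import *
snap('wrist','wr7')
B=np.array([EX,EY,EZ])
p0,q=([.5754,-.1661,.1596],[.27,.765,.556,.181])
R=Ro.from_quat(np.roll(q,-1)).as_matrix()
for f in('sd7','wr7'):
    W,p=cloud(f+'.npz');L=(W-p0)@R*1000;H=(W-PV)@B.T*1000
    for z in range(-60,15,4):
        m=(abs(L[...,0])<20)&(abs(L[...,1])<30)&(L[...,2]>=z)&(L[...,2]<z+4)
        if m.any(): print(f,z,m.sum(),'x',L[m][:,0].min().round(),L[m][:,0].max().round(),'y',np.percentile(L[m][:,1],[0,50,100]).round(1))
E
```

```text
sd7 -60 4 x 12.0 14.0 y [-4.5  2.8  6. ]
sd7 -56 7 x 5.0 15.0 y [-9.1 -0.7  9.7]
sd7 -52 9 x -2.0 15.0 y [-9.2  1.6 11.6]
sd7 -48 9 x 0.0 16.0 y [-7.1  1.4 11.5]
sd7 -44 18 x -7.0 17.0 y [-5.  14.7 24.4]
sd7 -40 29 x -17.0 19.0 y [-9.7 18.2 24.5]
sd7 -36 11 x -13.0 20.0 y [-9.9  9.3 23.8]
sd7 -32 1 x 9.0 9.0 y [3. 3. 3.]
sd7 -28 2 x 5.0 10.0 y [11.3 11.4 11.5]
sd7 -24 1 x 12.0 12.0 y [11.4 11.4 11.4]
sd7 4 3 x -14.0 16.0 y [ 7.7 10.7 10.9]
sd7 8 4 x -11.0 5.0 y [6.1 7.9 8.2]
sd7 12 5 x 0.0 18.0 y [ 8.2  8.6 28. ]
wr7 -60 192 x -13.0 14.0 y [-9.7 -9.  -4.6]
wr7 -56 303 x -13.0 14.0 y [-9.9 -5.6 -4.3]
wr7 -52 279 x -13.0 14.0 y [-9.7 -8.6 -4.2]
wr7 -48 259 x -13.0 14.0 y [-9.7 -5.4 -4.3]
wr7 -44 257 x -13.0 14.0 y [-9.6 -5.6 -4.3]
wr7 -40 217 x -13.0 14.0 y [-9.5 -5.5 -3.8]
wr7 -36 164 x -20.0 13.0 y [-9.4 -8.8 13. ]
wr7 -32 48 x -20.0 7.0 y [-9.3 -8.8 12.2]
wr7 -28 42 x -20.0 20.0 y [ 9.8 11.1 13.5]
wr7 -24 52 x -20.0 20.0 y [ 9.3 10.6 13.5]
wr7 -20 6 x -18.0 20.0 y [10.  12.2 13.1]
wr7 4 195 x -20.0 20.0 y [ 7.1 10.3 13.4]
wr7 8 157 x -20.0 20.0 y [ 6.5  8.6 13. ]
wr7 12 266 x -20.0 20.0 y [ 5.6  7.6 18.9]
```

View pics/wr7.png

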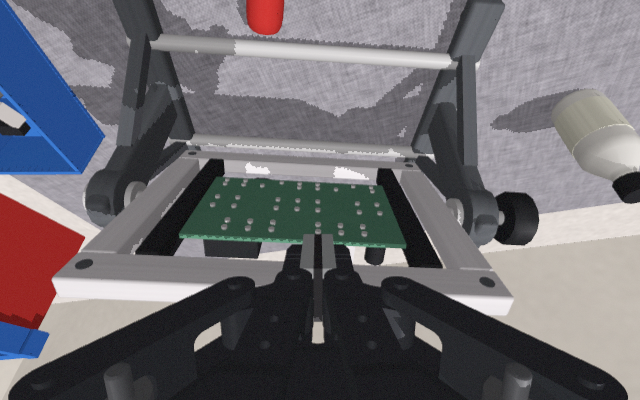

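The fingertip ends about 9 mm short of rail_b's inner edge, so it is on the rail and clear of the board. The solder points are already visible. I'll continue.

>>> arm_command(plan=[{"jaw":0,"tx":0.0035,"ty":-0.0012,"tz":0.002,"wx":0.07,"wy":0.19,"wz":0},{"jaw":0,"tx":0.0038,"ty":-0.0013,"tz":0.002,"wx":0.07,"wy":0.19,"wz":0},{"jaw":0,"tx":0.004,"ty":-0.0014,"tz":0.0017,"wx":0.07,"wy":0.19,"wz":0},{"jaw":0,"tx":0.0041,"ty":-0.0014,"tz":0.0013,"wx":0.07,"wy":0.19,"wz":0},{"jaw":0,"tx":0.0042,"ty":-0.0015,"tz":0.001,"wx":0.07,"wy":0.19,"wz":0},{"jaw":0,"tx":0.0042,"ty":-0.0015,"tz":0.0007,"wx":0.07,"wy":0.19,"wz":0},{"jaw":0,"tx":0.0043,"ty":-0.0015,"tz":0.0005,"wx":0.07,"wy":0.19,"wz":0},{"jaw":0,"tx":0.0043,"ty":-0.0015,"tz":0.0003,"wx":0.07,"wy":0.19,"wz":0},{"jaw":0,"tx":0.0043,"ty":-0.0015,"tz":-0.0001,"wx":0.07,"wy":0.19,"wz":0},{"jaw":0,"tx":0.0043,"ty":-0.0015,"tz":-0.0004,"wx":0.07,"wy":0.19,"wz":0},{"jaw":0,"tx":0.0043,"ty":-0.0015,"tz":-0.0008,"wx":0.07,"wy":0.19,"wz":0}])

```text
time_s: 7.07
eef_pos: [0.6206, -0.1819, 0.1677]
tool_rot: [0.192, 0.787, 0.572, 0.13]
ft_force: [-3.9, -0.2, 0.3]
finger_gap: 0.0
```

```bash
python3 - <<'E'
from h import *
st();W,p=snap('side','sd8');cv2.imwrite('pics/sd8z.png',cv2.resize(p[90:210,290:410,::-1],None,fx=5,fy=5));snap('wrist','wr8')
E
```

```text
t 7.07 eef [ 0.6206 -0.1819  0.1677] holder [0.0193 0.0132 0.0427] phi 63.2 toolz [ 0.424 -0.154 -0.892] toolx [ 0.312  0.95  -0.016] F [-3.9 -0.2  0.3] gap 4.712005112540703e-06 q [-0.33 -0.23  1.68 -0.01  1.23 -1.59]
```

View pics/sd8z.png

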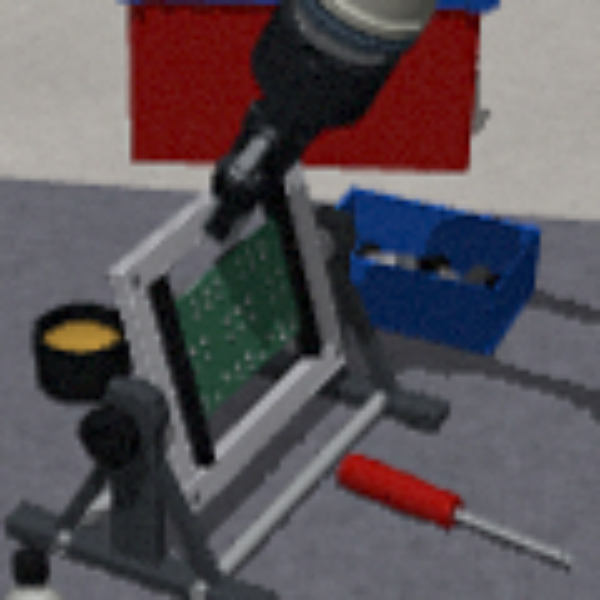

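View pics/wr8.png

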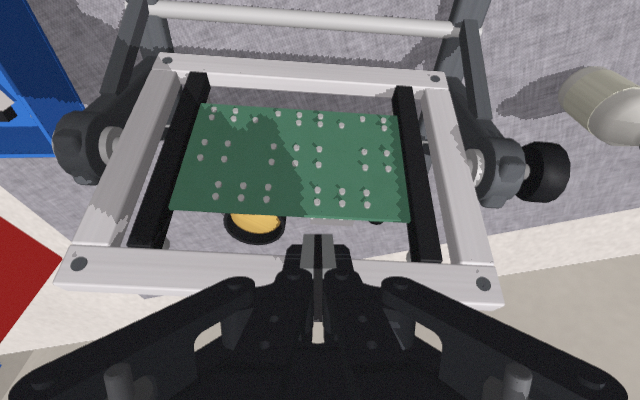

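>>> arm_command(plan=[{"jaw":0,"tx":0.0043,"ty":-0.0015,"tz":-0.0011,"wx":0.07,"wy":0.19,"wz":0},{"jaw":0,"tx":0.0042,"ty":-0.0015,"tz":-0.0015,"wx":0.07,"wy":0.19,"wz":0},{"jaw":0,"tx":0.0041,"ty":-0.0014,"tz":-0.0018,"wx":0.07,"wy":0.19,"wz":0},{"jaw":0,"tx":0.004,"ty":-0.0014,"tz":-0.0022,"wx":0.07,"wy":0.19,"wz":0},{"jaw":0,"tx":0.0039,"ty":-0.0013,"tz":-0.0025,"wx":0.07,"wy":0.19,"wz":0},{"jaw":0,"tx":0.0037,"ty":-0.0013,"tz":-0.0028,"wx":0.07,"wy":0.19,"wz":0},{"jaw":0,"tx":0.0035,"ty":-0.0012,"tz":-0.0031,"wx":0.07,"wy":0.19,"wz":0},{"jaw":0,"tx":0.0033,"ty":-0.0012,"tz":-0.0034,"wx":0.07,"wy":0.19,"wz":0},{"jaw":0,"tx":0.0031,"ty":-0.0011,"tz":-0.0037,"wx":0.07,"wy":0.19,"wz":0},{"jaw":0,"tx":0.0028,"ty":-0.001,"tz":-0.0039,"wx":0.07,"wy":0.19,"wz":0}])

```text
time_s: 8.0
eef_pos: [0.6574, -0.1945, 0.142]
tool_rot: [0.12, 0.8, 0.582, 0.082]
ft_force: [-4.3, 1.0, 1.6]
finger_gap: 0.0003
```

```bash
python3 - <<'E'
from h import *
st();snap('wrist','wr9')
W,p=snap('side','sd9');cv2.imwrite('pics/sd9z.png',cv2.resize(p[90:210,290:410,::-1],None,fx=5,fy=5))
E
```

```text
t 8.0 eef [ 0.6574 -0.1945  0.142 ] holder [0.0582 0.0134 0.017 ] phi 73.3 toolz [ 0.271 -0.098 -0.958] toolx [ 0.31   0.951 -0.009] F [-4.3  1.   1.6] gap 0.000284238848888216 q [-0.34  0.04  1.43 -0.    1.39 -1.59]
```

View pics/wr9.png

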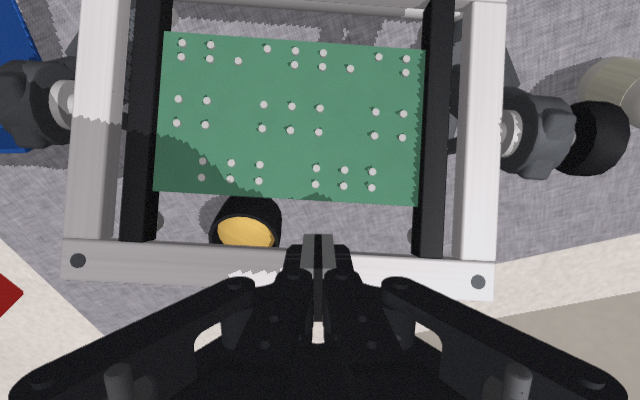

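View pics/sd9z.png

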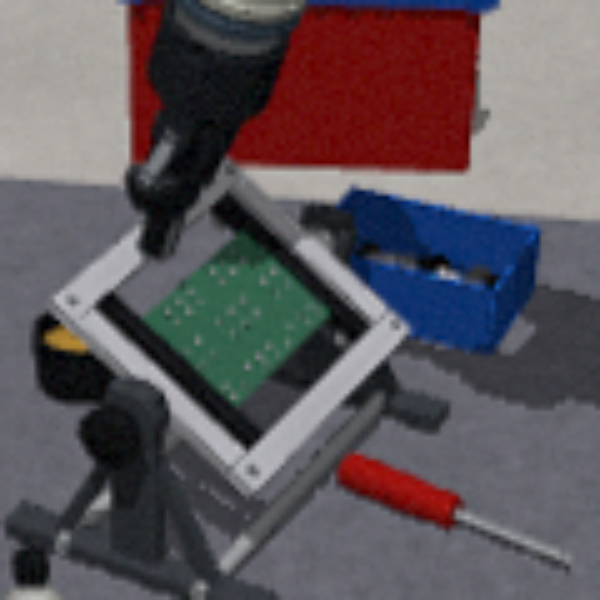

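>>> arm_command(plan=[{"jaw":0,"tx":0.0028,"ty":-0.001,"tz":-0.0042,"wx":0.07,"wy":0.19,"wz":0},{"jaw":0,"tx":0.0026,"ty":-0.0009,"tz":-0.0044,"wx":0.07,"wy":0.19,"wz":0},{"jaw":0,"tx":0.0023,"ty":-0.0008,"tz":-0.0046,"wx":0.07,"wy":0.19,"wz":0},{"jaw":0,"tx":0.002,"ty":-0.0007,"tz":-0.0048,"wx":0.07,"wy":0.19,"wz":0},{"jaw":0,"tx":0.0017,"ty":-0.0006,"tz":-0.004,"wx":0.07,"wy":0.19,"wz":0},{"jaw":0,"tx":0,"ty":0,"tz":0,"wx":0,"wy":0,"wz":0}])

```text
time_s: 8.6
eef_pos: [0.6694, -0.1985, 0.1182]
tool_rot: [0.083, 0.805, 0.585, 0.057]
ft_force: [0.1, 0.6, 0.2]
finger_gap: 0.0004
```

```bash
cat > meas.py <<'E'
from h import *
import sys
B=np.array([EX,EY,EZ])
def ang(f,tool=None):
    W,p=cloud(f+'.npz');H=(W-PV)@B.T
    b=p.min(-1).astype(int);g=p[...,1].astype(int)-np.maximum(p[...,0],p[...,2])
    # frame slab: short bars+rails bright and grey
    sat=p.max(-1).astype(int)-b
    X,Y,Z=H[...,0],H[...,1],H[...,2]
    def fit(m):
        P=H[m]
        for _ in range(6):
            c=P.mean(0);V=np.linalg.svd(P-c,full_matrices=False)[2];n=V[2]*np.sign(V[2][2]);e=abs((P-c)@n);P=P[e<max(.0015,2*np.median(e))]
        a=np.degrees(np.arctan2(n[0],n[2]));return len(P),n.round(3),'tilt',a.round(2),'plane z@0',(c[2]+(c[0]*n[0]+c[1]*n[1])/n[2]).round(4)
    print(f,'grey',fit((b>110)&(sat<30)&(abs(X)<.09)&(abs(Y)<.105)&(abs(Z)<.06)))
    print(f,'green',fit((g>15)&(abs(X)<.05)&(abs(Y)<.075)&(abs(Z)<.05)))
    for s in(-1,1):
        m=(b>110)&(sat<30)&(X*s>.066)&(X*s<.084)&(abs(Y)<.09)&(abs(Z)<.06)
        if m.sum(): print(s,m.sum(),'x',np.median(X[m]).round(4),'z',np.percentile(Z[m],[20,50,80]).round(4))
E
python3 - <<'E'
from meas import *
st()
for n in('side','top','wrist'): snap(n,n+'10'); ang(n+'10')
E
```

```text
t 8.6 eef [ 0.6694 -0.1985  0.1182] holder [ 0.0708  0.0136 -0.0068] phi 78.4 toolz [ 0.189 -0.067 -0.98 ] toolx [ 0.309  0.951 -0.005] F [0.1 0.6 0.2] gap 0.00041644412773451 q [-0.34  0.16  1.32 -0.    1.46 -1.59]
side10 grey (357, array([-0.19 ,  0.008,  0.982]), 'tilt', np.float64(-10.95), 'plane z@0', np.float64(0.0063))
side10 green (270, array([-0.193,  0.002,  0.981]), 'tilt', np.float64(-11.12), 'plane z@0', np.float64(0.0022))
-1 198 x -0.0747 z [-0.0097 -0.008  -0.0064]
1 80 x 0.0752 z [0.0188 0.021  0.0224]
top10 grey (709, array([-0.193,  0.008,  0.981]), 'tilt', np.float64(-11.15), 'plane z@0', np.float64(0.0067))
top10 green (524, array([-0.187,  0.01 ,  0.982]), 'tilt', np.float64(-10.76), 'plane z@0', np.float64(0.0023))
-1 333 x -0.0744 z [-0.0097 -0.0082 -0.0065]
1 75 x 0.075 z [0.0193 0.0212 0.0228]
wrist10 grey (28101, array([-0.198,  0.008,  0.98 ]), 'tilt', np.float64(-11.44), 'plane z@0', np.float64(0.0055))
wrist10 green (52984, array([-0.194,  0.009,  0.981]), 'tilt', np.float64(-11.21), 'plane z@0', np.float64(0.0012))
1 8505 x 0.0731 z [0.0193 0.0204 0.0213]
```

View pics/wrist10.png

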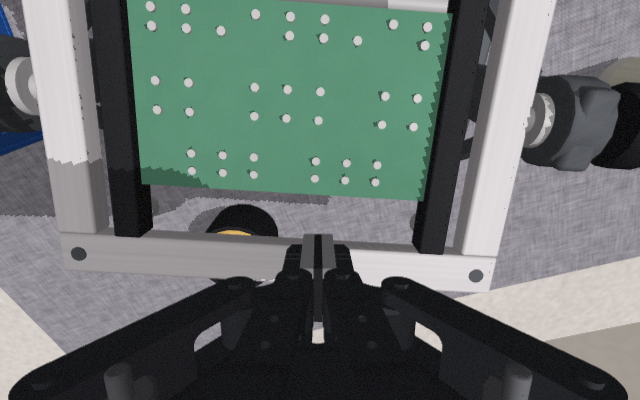

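All three cameras agree: 11° remain, and the tool end is flush on rail_b. I'll go most of the way, then measure and trim.

>>> arm_command(plan=[{"jaw":0,"tx":0.0008,"ty":-0.0003,"tz":-0.003,"wx":0.13,"wy":0.37,"wz":0},{"jaw":0,"tx":0.0006,"ty":-0.0002,"tz":-0.003,"wx":0.13,"wy":0.37,"wz":0},{"jaw":0,"tx":0.0004,"ty":-0.0001,"tz":-0.003,"wx":0.13,"wy":0.37,"wz":0},{"jaw":0,"tx":0.0002,"ty":-0.0001,"tz":-0.002,"wx":0.13,"wy":0.37,"wz":0},{"jaw":0,"tx":0,"ty":0,"tz":0,"wx":0,"wy":0,"wz":0}])

```text
time_s: 9.17
eef_pos: [0.6711, -0.1993, 0.1085]
tool_rot: [0.027, 0.809, 0.587, 0.018]
ft_force: [-2.6, 0.8, 1.7]
finger_gap: -0.0
```

```bash
python3 - <<'E'
from meas import *
st()
for n in('side','top','wrist'): snap(n,n+'11'); ang(n+'11')
E
```

```text
t 9.17 eef [ 0.6711 -0.1993  0.1085] holder [ 0.0727  0.0134 -0.0165] phi 86.2 toolz [ 0.062 -0.022 -0.998] toolx [ 0.309  0.951 -0.002] F [-2.6  0.8  1.7] gap -4.5865697379748725e-05 q [-0.34  0.3   1.17 -0.    1.61 -1.59]
side11 grey (365, array([-0.052,  0.005,  0.999]), 'tilt', np.float64(-3.01), 'plane z@0', np.float64(0.0067))
side11 green (301, array([-0.047, -0.001,  0.999]), 'tilt', np.float64(-2.71), 'plane z@0', np.float64(0.002))
-1 181 x -0.0747 z [0.0013 0.0024 0.0038]
1 66 x 0.076 z [0.0092 0.0104 0.0118]
top11 grey (528, array([-0.052, -0.002,  0.999]), 'tilt', np.float64(-3.0), 'plane z@0', np.float64(0.0065))
top11 green (545, array([-0.053,  0.002,  0.999]), 'tilt', np.float64(-3.06), 'plane z@0', np.float64(0.0022))
-1 176 x -0.0746 z [0.0007 0.0028 0.0041]
1 80 x 0.0737 z [0.0086 0.0109 0.0129]
wrist11 grey (29166, array([-0.056,  0.001,  0.998]), 'tilt', np.float64(-3.2), 'plane z@0', np.float64(0.0056))
wrist11 green (52733, array([-0.053,  0.003,  0.999]), 'tilt', np.float64(-3.02), 'plane z@0', np.float64(0.0013))
1 10272 x 0.074 z [0.0091 0.0097 0.0103]
```

>>> arm_command(plan=[{"jaw":0,"tx":0,"ty":0,"tz":-0.0013,"wx":0.07,"wy":0.19,"wz":0},{"jaw":0,"tx":0,"ty":0,"tz":-0.0013,"wx":0.07,"wy":0.19,"wz":0},{"jaw":0,"tx":0,"ty":0,"tz":-0.0012,"wx":0.07,"wy":0.19,"wz":0},{"jaw":0,"tx":0,"ty":0,"tz":0,"wx":0,"wy":0,"wz":0},{"jaw":0,"tx":0,"ty":0,"tz":0,"wx":0,"wy":0,"wz":0}])

```text
time_s: 9.73
eef_pos: [0.6709, -0.1992, 0.1047]
tool_rot: [0.005, 0.809, 0.588, 0.004]
ft_force: [-1.5, 0.8, 1.5]
finger_gap: 0.0
```

```bash
python3 - <<'E'
from meas import *
st()
for n in('side','top','wrist'): snap(n,n+'12'); ang(n+'12')
E
```

```text
t 9.73 eef [ 0.6709 -0.1992  0.1047] holder [ 0.0725  0.0134 -0.0203] phi 89.2 toolz [ 0.013 -0.004 -1.   ] toolx [ 0.309  0.951 -0.   ] F [-1.5  0.8  1.5] gap 2.3052486289744406e-05 q [-0.34  0.35  1.11  0.    1.67 -1.59]
side12 grey (348, array([ 0.004, -0.002,  1.   ]), 'tilt', np.float64(0.21), 'plane z@0', np.float64(0.0064))
side12 green (298, array([ 0.002, -0.001,  1.   ]), 'tilt', np.float64(0.14), 'plane z@0', np.float64(0.0025))
-1 176 x -0.0752 z [0.0054 0.0069 0.0083]
1 71 x 0.0751 z [0.0052 0.0063 0.0075]
top12 grey (537, array([0.   , 0.001, 1.   ]), 'tilt', np.float64(0.0), 'plane z@0', np.float64(0.0068))
top12 green (509, array([-0.001, -0.005,  1.   ]), 'tilt', np.float64(-0.03), 'plane z@0', np.float64(0.0024))
-1 179 x -0.0745 z [0.0051 0.0068 0.0082]
1 119 x 0.0733 z [0.0051 0.0066 0.0082]
wrist12 grey (29598, array([-0.001, -0.001,  1.   ]), 'tilt', np.float64(-0.05), 'plane z@0', np.float64(0.0056))
wrist12 green (52489, array([0.002, 0.   , 1.   ]), 'tilt', np.float64(0.1), 'plane z@0', np.float64(0.0014))
1 10612 x 0.0741 z [0.0051 0.0057 0.0062]
```

The frame is level to about 0.1°. Next I'll lift straight off, back the arm away toward the base side, and check.

>>> arm_command(plan=[{"jaw":0,"tx":0,"ty":0,"tz":0.004,"wx":0,"wy":0,"wz":0},{"jaw":0,"tx":0,"ty":0,"tz":0.01,"wx":0,"wy":0,"wz":0},{"jaw":0,"tx":0,"ty":0,"tz":0.025,"wx":0,"wy":0,"wz":0},{"jaw":0,"tx":0,"ty":0,"tz":0.03,"wx":0,"wy":0,"wz":0},{"jaw":0,"tx":0,"ty":0,"tz":0.03,"wx":0,"wy":0,"wz":0},{"jaw":0,"tx":0,"ty":0,"tz":0.03,"wx":0,"wy":0,"wz":0},{"jaw":0,"tx":-0.03,"ty":0.01,"tz":0.015,"wx":0,"wy":0,"wz":0},{"jaw":0,"tx":-0.03,"ty":0.01,"tz":0,"wx":0,"wy":0,"wz":0},{"jaw":0,"tx":-0.03,"ty":0.01,"tz":0,"wx":0,"wy":0,"wz":0},{"jaw":0,"tx":-0.03,"ty":0.01,"tz":0,"wx":0,"wy":0,"wz":0},{"jaw":0,"tx":-0.02,"ty":0.007,"tz":0,"wx":0,"wy":0,"wz":0},{"jaw":0,"tx":0,"ty":0,"tz":0,"wx":0,"wy":0,"wz":0}])

```text
time_s: 10.88
eef_pos: [0.5283, -0.1512, 0.2515]
tool_rot: [0.007, 0.809, 0.588, 0.005]
ft_force: [-1.3, -0.4, 0.3]
finger_gap: 0.0002
```

```bash
python3 - <<'E'
from meas import *
st()
for n in('side','top'): W,p=snap(n,n+'13'); ang(n+'13')
a=cloud('top0.npz')[0];b=W
for n,(u,v) in dict(knob=(357,181),bott=(320,174),clean=(433,163),drv1=(400,235),drv2=(377,281)).items(): print(n,a[v,u].round(3),b[v,u].round(3))
cv2.imwrite('pics/fin.png',np.hstack([cv2.resize(p[130:310,290:530,::-1],(400,300)),cv2.resize(cloud('top0.npz')[1][130:310,290:530,::-1],(400,300))]))
E
```

```text
t 10.88 eef [ 0.5283 -0.1512  0.2515] holder [-0.0779  0.0118  0.1265] phi 89.0 toolz [ 0.016 -0.006 -1.   ] toolx [ 0.309  0.951 -0.   ] F [-1.3 -0.4  0.3] gap 0.0001529703739697636 q [-0.34 -0.05  1.29  0.    1.88 -1.6 ]
side13 grey (411, array([0.003, 0.005, 1.   ]), 'tilt', np.float64(0.18), 'plane z@0', np.float64(0.0065))
side13 green (274, array([0.012, 0.003, 1.   ]), 'tilt', np.float64(0.68), 'plane z@0', np.float64(0.0022))
-1 177 x -0.0749 z [0.0053 0.0067 0.0079]
1 148 x 0.0752 z [0.005  0.0066 0.008 ]
top13 grey (689, array([ 0.001, -0.004,  1.   ]), 'tilt', np.float64(0.05), 'plane z@0', np.float64(0.0066))
top13 green (426, array([-0.011, -0.002,  1.   ]), 'tilt', np.float64(-0.66), 'plane z@0', np.float64(0.0021))
-1 338 x -0.0753 z [0.0053 0.0067 0.0083]
1 300 x 0.0755 z [0.0053 0.0067 0.0081]
knob [ 0.649 -0.051  0.142] [ 0.648 -0.051  0.143]
bott [0.675 0.044 0.101] [0.674 0.044 0.105]
clean [ 0.722 -0.289  0.039] [ 0.722 -0.289  0.039]
drv1 [ 0.512 -0.19   0.021] [ 0.512 -0.189  0.025]
drv2 [ 0.382 -0.121  0.019] [ 0.381 -0.121  0.016]
```

View pics/fin.png

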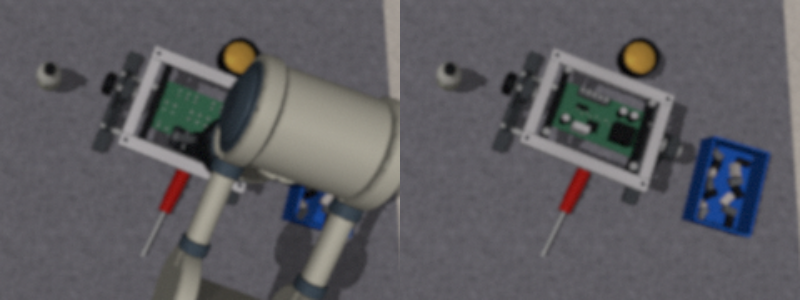

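View pics/side13.png

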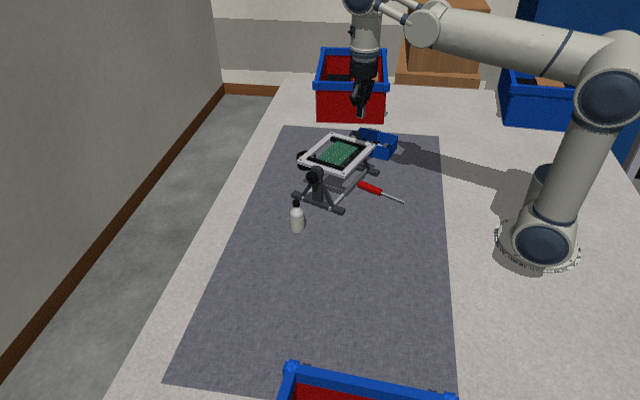

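The frame is level with the solder side up, the arm is clear, and the holder and the other objects are where they started. I'm handing the job in.

```bash
python3 -c "
from station import env
print(env.close_job())"
```

```text
the job is handed in; nothing more can be done
None
```

The frame is turned over and level, with the solder side of the board up, and I handed the job in at about 11 s. I pushed rail_b up, over the top and down on the far side with closed fingertips, with about 3–5 N at the wrist whenever I read it. The arm was well clear at hand-in.

- **Level:** Plane fits to the frame gave 0.05–0.2° of tilt from the top and side cameras. Both long rails' top faces read about 131.6 mm above the bench, against 131 expected. The last fits to the board disagreed a little, at +0.7° and −0.7°, with the arm hiding part of it. Just before, while the fingertip still rested on the rail, they read within 0.15°.
- **Surroundings:** The knob, bottle, tip cleaner and screwdriver were within 1 mm sideways of where they started; height readings differed by up to 4 mm, which I take to be depth noise. I didn't measure the parts bin again. The arm partly hid it in the last top view, and it looked unmoved.
- **First attempt missed:** The depth images showed the closed fingers ending about 27 mm behind the reported TCP, which disagrees with the description. My first upward pass therefore missed the rail without touching anything, and I allowed for the offset after that.

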